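# Pack the pierced clay textile tools in their foam-lined storage tray

### The job

Pack the clay textile tools lying on the work mat, the three pierced spindle whorls and the pyramid-shaped loom weight, into the foam-lined storage tray, each in the nest cut to its size and shape, sitting flat on the nest's floor and the same way up as it stands now. They are brittle, so set each one down rather than dropping it, and leave the two unpierced sherd discs lying where they are on the mat.

Things in the scene. Friction and masses are not known exactly. Their poses are not given: they have to be found in the camera images.
- whorl_small: spindle whorl of brown fired clay, the smallest of three: round, 28 mm across, 22 mm tall, lying flat, with a 9 mm hole up through its middle. Its side is upright from 5 to 17 mm above its underside and tapers above and below. Origin: centre of its underside, z up. Loose; at the start on the 3 mm thick work mat.
- whorl_medium: spindle whorl of brown fired clay, the middle one of three: round, 42 mm across, 24 mm tall, lying flat, with a 12 mm hole up through its middle. Its side is upright from 5 to 19 mm above its underside and tapers above and below. Origin: centre of its underside, z up. Loose; at the start on the 3 mm thick work mat.
- whorl_large: spindle whorl of brown fired clay, the largest of three: round, 56 mm across, 26 mm tall, lying flat, with a 14 mm hole up through its middle. Its side is upright from 5 to 21 mm above its underside and tapers above and below. Origin: centre of its underside, z up. Loose; at the start on the 3 mm thick work mat.
- loom_weight: loom weight of the same brown clay: an upright square pyramid with its top cut off, base 46 x 46 mm, top 30 x 30 mm, 58 mm tall, pierced from side to side by an 8 mm hole 44 mm up. Origin: centre of its underside, z up, x and y square to its faces (the hole runs along x). Loose, standing on the 3 mm thick work mat at the start.
- nest_small: grey foam block, 90 x 90 x 28 mm, fixed; in its top one round 40 mm recess, 7 mm deep, white floor: nest of the small whorl. Origin: centre of its underside, z up, x and y along its sides; recess floor at z = 21 mm. Four nests stand two by two, 92 mm apart, in a white tray 194 mm square, rim 2 mm below the foam's top.
- nest_medium: grey foam block, 90 x 90 x 28 mm, fixed; in its top one round 54 mm recess, 7 mm deep, white floor: nest of the medium whorl. Origin: centre of its underside, z up, x and y along its sides; recess floor at z = 21 mm. Four nests stand two by two, 92 mm apart, in a white tray 194 mm square, rim 2 mm below the foam's top.
- nest_large: grey foam block, 90 x 90 x 28 mm, fixed; in its top one round 68 mm recess, 7 mm deep, white floor: nest of the large whorl. Origin: centre of its underside, z up, x and y along its sides; recess floor at z = 21 mm. Four nests stand two by two, 92 mm apart, in a white tray 194 mm square, rim 2 mm below the foam's top.
- nest_square: grey foam block, 90 x 90 x 28 mm, fixed; in its top one square 58 x 58 mm (along x and y) recess, 7 mm deep, white floor: nest of the loom weight. Origin: centre of its underside, z up, x and y along its sides; recess floor at z = 21 mm. Four nests stand two by two, 92 mm apart, in a white tray 194 mm square, rim 2 mm below the foam's top.
- disc_small: unpierced potsherd disc of the same brown clay: flat, 40 mm across, 14 mm thick, no hole. It does not belong in the tray. Origin: centre of its underside, z up. Loose on the work mat.
- disc_large: unpierced potsherd disc of the same brown clay: flat, 52 mm across, 14 mm thick, no hole. It does not belong in the tray. Origin: centre of its underside, z up. Loose on the work mat.
Things that resemble listed ones, but are neither listed nor needed, are in the scene too. What is shaped like the nest_large but green is not meant.

How it is judged:
At the end, for the whole second after the job is handed in: Each whorl and the loom weight sits on the floor of its own nest (its underside's centre within 11 mm of the nest's middle seen from above and less than 3.5 mm above the recess floor, upright within about 7 degrees), at rest; both unpierced discs are within 20 mm of where they started (horizontal distance between whorl_small and nest_small below 0.011 m and z of whorl_small in the frame of nest_small below 0.0245 m and angle between each of whorl_small, whorl_medium, whorl_large, loom_weight's own z axis and vertical below 0.12 rad and linear speed of each of whorl_small, whorl_medium, whorl_large, loom_weight below 0.02 m/s and angular speed of each of whorl_small, whorl_medium, whorl_large, loom_weight below 0.2 rad/s and horizontal distance between whorl_medium and nest_medium below 0.011 m and z of whorl_medium in the frame of nest_medium below 0.0245 m and horizontal distance between whorl_large and nest_large below 0.011 m and z of whorl_large in the frame of nest_large below 0.0245 m and horizontal distance between loom_weight and nest_square below 0.011 m and z of loom_weight in the frame of nest_square below 0.0245 m and distance of each of disc_small, disc_large from where it was at the start of the episode below 0.02 m); the robot touches nothing.
It fails at once if a whorl or the loom weight was dropped or thrown (free in the air at over 0.6 m/s, a fall of about 20 mm) ((linear speed of whorl_small above 0.6 m/s and contact force between whorl_small and anything else below 0.02 N) or (linear speed of whorl_medium above 0.6 m/s and contact force between whorl_medium and anything else below 0.02 N) or (linear speed of whorl_large above 0.6 m/s and contact force between whorl_large and anything else below 0.02 N) or (linear speed of loom_weight above 0.6 m/s and contact force between loom_weight and anything else below 0.02 N)).
It fails at once if an unpierced disc was carried off or pushed aside (over 20 mm) (distance of any of disc_small, disc_large from where it was at the start of the episode above 0.02 m).
It also fails if it takes over 102 s, if anything falls off the work surface, if the arm or the gripper's body presses on something with over 40 N, if the wrist force passes 120 N, or if a joint passes its speed limit or range.

### The arm

A 7-joint arm with a two-finger parallel gripper is mounted at the origin on the work surface. World frame = base frame: x ahead of the robot, y to its left, z up, the work surface at z = 0. Lengths are in m, angles in rad, forces in N, time in s.
With the tool pointing down it reaches from about 0.4 to 0.9 m from the base axis. Payload 5.5 kg.
Tool frame: the origin (TCP) lies midway between the tips of the shut fingers; the grasp point (between the pads) lies 19 mm behind it (manip.grip_depth is the distance from the TCP to the grasp point, in m); z points along the fingers, y is the line along which they close (so a half turn about z gives the same grasp; the last joint's range is limited). The gripper opens to 92 mm and grips with 3 to 60 N. Pads are 19 mm wide; open, the fingers measure 130 mm over their backs; the gripper's body (75 mm by 190 mm) begins 47 mm behind the grasp point.
Start: joints at [-1.082, 0.501, -0.427, 1.55, 0.221, 1.138, -0.21], TCP at [0.145, 0.634, 0.227] pointing down, gripper open.
Joint ranges: [-2.88, 2.88], [-0.31, 2.03], [-1.54, 1.56], [0.2, 2.42], [-1.41, 4.55], [0.19, 2.02], [-2.57, 2.57]. Speed limits (rad/s): [2.57, 2.57, 3.14, 3.14, 3.14, 3.14, 3.14].

### API

Orientations are given as a unit quaternion [x, y, z, w].
In Python, from bench import manip, effector, viewer gives the robot as it stands. Calls block until the motion is done:
- manip.move_pose(position, orientation): joint-space move of the TCP to a pose.
- manip.servo_line(position, ori=None, vel=0.15): straight line of the TCP; ori=None keeps the orientation; vel is the mean speed in m/s.
- manip.movej(angles): joint-space move.
- effector.open_jaws() and effector.close(f_grip=None): open the fingers fully, or close them until they stop; f_grip is the grip in N (None keeps the last).
- manip.sleep(seconds).
- manip.solve_ik(position, orientation): joint angles nearest the present ones, or None.
- viewer.get_image(name): name is "scene" or "top"; returns the picture (480x640x3 uint8, red, green, blue); there is no depth.
- viewer.get_calibration(name): a dict with "vfov" (degrees; the focal length in pixels is half the picture's height over the tangent of half this angle, whatever the lens; pixels are square), "cx", "cy" (the principal point, pixels), "dist_coeffs" ([k1, k2, p1, p2, k3] as OpenCV has them; the pictures are not rectified), "eye" and "attitude" of the camera in the world. Camera axes: x right, y down, z forward; pixel columns grow to the right and rows downward; lengths in m; the calibration is good to about 2 mm. A picture is of the moment at which its call begins. get_calibration takes no time and is no camera call.
A pose or a line that the arm cannot do raises manip.PlanningError and nothing moves.
- manip.hand_in(): hands the job in; it is judged then, once.
Readings, each from a call of its own:
- manip.current_clock(): time.
- manip.current_q(): joint angles.
- manip.current_joint_velocities(): joint speeds.
- manip.current_tau(): joint torques, N m.
- manip.current_tool_pos(): TCP position.
- manip.current_tcp_rot(): TCP orientation.
- manip.current_force(): force on the tool from outside, world axes, zero at the start.
- manip.current_wrist_torque(): the same for the moment, N m.
- manip.current_finger_gap(): finger opening in m.
- manip.current_gripper_force(): force on a finger pad.
Only numpy, scipy, OpenCV 4.12 (cv2) and the standard library are available. Lean on these libraries where they do the work, as an engineer would, in place of code of your own. Each camera call takes 0.05 s, during which the arm holds its last target. There are 200 camera calls.

## Working session

There is one attempt and no reset: what is moved stays moved. The work goes in short steps, each a Python script; the robot and the scene stay as the last script left them, time stands still between calls to the robot, and variables do not carry over. Pictures are saved under pics/ and viewed, at most 14 in all, crops included, and the job is handed in when it is done.

```bash
mkdir -p pics; python3 - <<'E'
from bench import manip, effector, viewer
import cv2
for n in ("scene","top"):
    im=viewer.get_image(n); cv2.imwrite(f"pics/{n}0.png",im[:,:,::-1]); print(n,viewer.get_calibration(n))
print(manip.current_clock(),manip.current_tcp_rot(),manip.current_finger_gap(),manip.grip_depth)
E
```

```text
scene {'vfov': 54.884016480921716, 'cx': 326.80293156990604, 'cy': 239.4956741697382, 'dist_coeffs': array([-0.11716038,  0.        ,  0.        ,  0.        ,  0.        ]), 'eye': array([ 0.76100826, -0.47762043,  0.59434546]), 'attitude': array([ 0.89429328,  0.22943282, -0.09929831, -0.37113333])}
top {'vfov': 54.77490203529102, 'cx': 315.9272885575164, 'cy': 237.66461659325083, 'dist_coeffs': array([-0.11979838,  0.        ,  0.        ,  0.        ,  0.        ]), 'eye': array([0.41921963, 0.00200506, 1.04881473]), 'attitude': array([ 0.71612774, -0.69747301,  0.02286928, -0.01301786])}
0.1 [ 1.12650654e-01  9.93634282e-01 -8.50884799e-04 -1.42994173e-04] 0.09187535816429593 0.0188
```

View pics/top0.png

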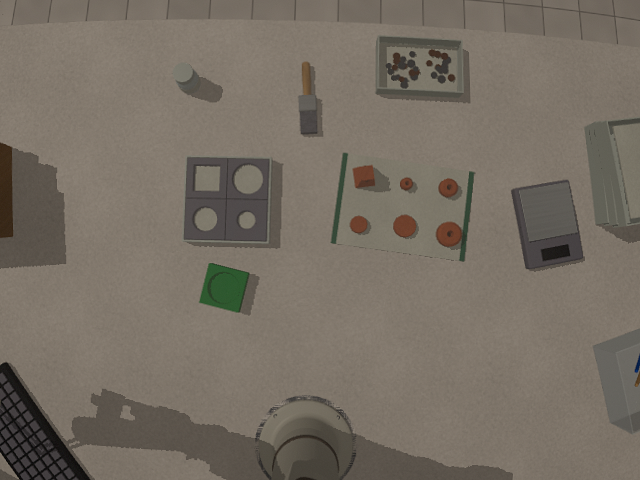

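View pics/scene0.png

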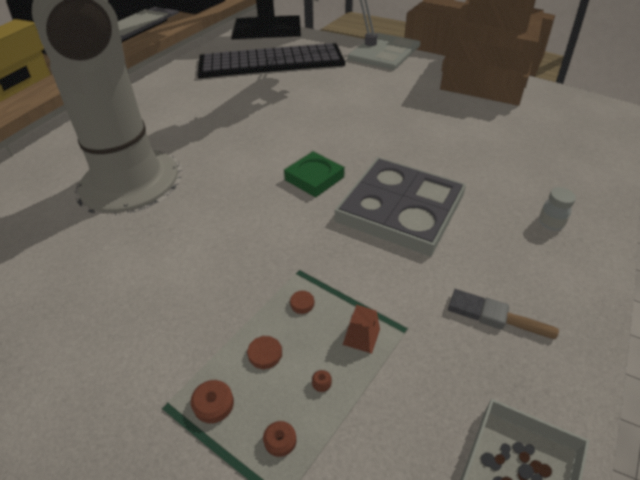

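Top view: the red items on the mat are
- the loom weight at (363,177), with a square top
- the pierced whorls: small (406,184), medium (448,187) and large (449,234)
- the unpierced discs, which are decoys: (359,225) and (404,226)

The tray nests are square (207,178), large (248,179), medium (205,218) and small (247,219). The green block at (224,288) is a decoy.

The scene view shows the same things: whorls at (321,380), (280,438) and (212,401), weight at (362,328), discs at (302,302) and (265,352).

Next I measure from both views and check the choice in one crop.

```bash
cat > vis.py <<'E'
import numpy as np, cv2
from scipy.spatial.transform import Rotation as R
from bench import viewer
CAL={n:viewer.get_calibration(n) for n in ("scene","top")}
def ray(n,p):
    c=CAL[n]; f=240/np.tan(np.radians(c["vfov"])/2)
    K=np.array([[f,0,c["cx"]],[0,f,c["cy"]],[0,0,1]])
    u=cv2.undistortPoints(np.array(p,float).reshape(-1,1,2),K,c["dist_coeffs"]).reshape(-1,2)
    d=R.from_quat(c["attitude"]).apply(np.c_[u,np.ones(len(u))])
    return np.array(c["eye"]),d
def onplane(n,p,z):
    e,d=ray(n,p); return (e+d*((z-e[2])/d[:,2:3]))[:,:2]
def tri(p_scene,p_top):
    (e1,d1),(e2,d2)=ray("scene",[p_scene]),ray("top",[p_top])
    t=np.linalg.lstsq(np.c_[d1[0],-d2[0]],e2-e1,rcond=None)[0]
    a,b=e1+t[0]*d1[0],e2+t[1]*d2[0]
    return (a+b)/2,np.linalg.norm(a-b)
def red(im):
    h=cv2.cvtColor(im,cv2.COLOR_RGB2HSV)
    return (((h[...,0]<12)|(h[...,0]>172))&(h[...,1]>110)).astype(np.uint8)*255
def blobs(m,amin,amax=1e9):
    n,l,s,c=cv2.connectedComponentsWithStats(m,connectivity=4)
    return [(c[i].round(2),int(s[i,4]),tuple(map(int,s[i,:4]))) for i in range(1,n) if amin<s[i,4]<amax]
E
python3 - <<'E'
from vis import *
ims={n:cv2.imread(f"pics/{n}0.png")[:,:,::-1].copy() for n in CAL}
for n,roi in (("top",(330,150,150,115)),("scene",(160,265,250,200))):
    x,y,w,h=roi; m=np.zeros((480,640),np.uint8); m[y:y+h,x:x+w]=red(ims[n])[y:y+h,x:x+w]
    print(n,"red"); [print("  ",b) for b in blobs(m,60)]
for n,roi in (("top",(188,160,80,80)),("scene",(345,165,112,75))):
    x,y,w,h=roi; g=cv2.cvtColor(ims[n],cv2.COLOR_RGB2GRAY); m=np.zeros((480,640),np.uint8)
    m[y:y+h,x:x+w]=(g[y:y+h,x:x+w]>125)*255
    print(n,"nest"); [print("  ",b) for b in blobs(m,60)]
t=cv2.resize(ims["top"][158:258,338:473],None,fx=5.5,fy=5.5,interpolation=cv2.INTER_CUBIC)
cv2.imwrite("pics/c1.png",t[:,:,::-1])
a=cv2.resize(ims["scene"][285:360,330:400],(350,375),interpolation=cv2.INTER_CUBIC)
b=cv2.resize(ims["top"][158:198,345:385],(375,375),interpolation=cv2.INTER_CUBIC)
cv2.imwrite("pics/c2.png",np.hstack([a,b])[:,:,::-1])
c=cv2.resize(ims["scene"][155:250,330:470],(560,380),interpolation=cv2.INTER_CUBIC)
cv2.imwrite("pics/c3.png",c[:,:,::-1])
E
```

```text
top red
   (array([363.57, 176.07]), 391, (353, 165, 22, 23))
   (array([405.66, 183.37]), 113, (400, 178, 12, 12))
   (array([447.84, 187.5 ]), 261, (439, 179, 19, 18))
   (array([404.32, 225.6 ]), 389, (394, 215, 22, 22))
   (array([358.19, 224.16]), 227, (350, 216, 17, 17))
   (array([448.53, 233.81]), 481, (436, 222, 26, 25))
scene red
   (array([301.6 , 301.79]), 384, (291, 292, 23, 21))
   (array([362.54, 329.2 ]), 1113, (344, 306, 35, 46))
   (array([264.2 , 351.91]), 820, (248, 337, 33, 31))
   (array([321.31, 380.53]), 294, (313, 371, 18, 20))
   (array([211.86, 401.09]), 1336, (191, 381, 42, 42))
   (array([279.37, 438.36]), 846, (264, 422, 32, 34))
top nest
scene nest
   (array([423.62, 166.65]), 79, (411, 165, 25, 7))
   (array([445.74, 171.82]), 169, (433, 166, 24, 14))
   (array([415.29, 218.95]), 82, (409, 211, 13, 15))
   (array([451.9, 229.2]), 208, (443, 211, 14, 29))
```

View pics/c1.png

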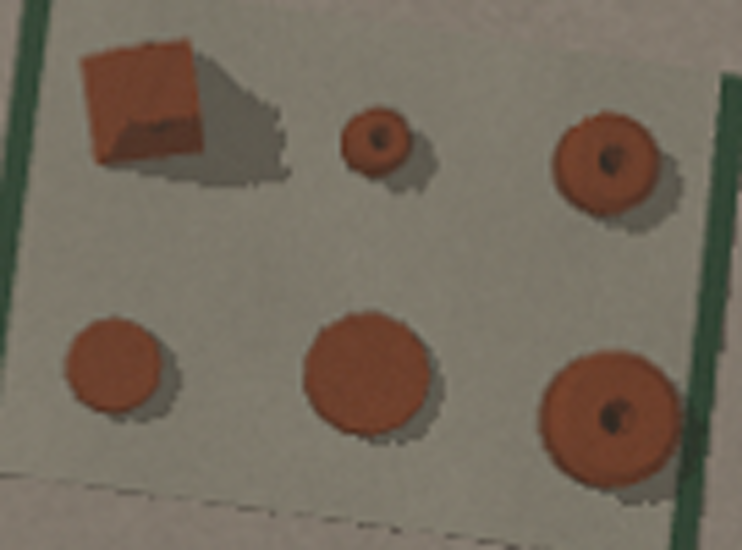

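View pics/c2.png

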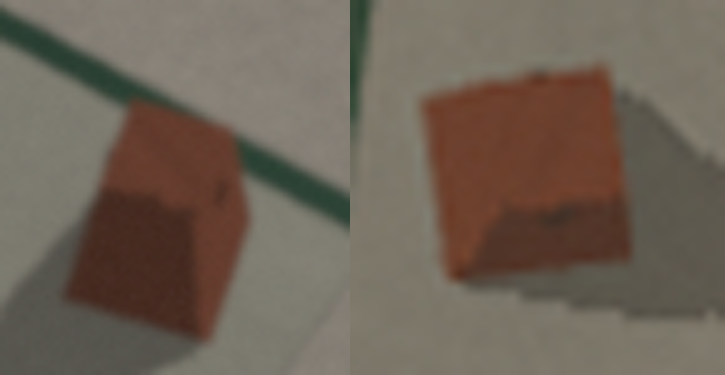

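View pics/c3.png

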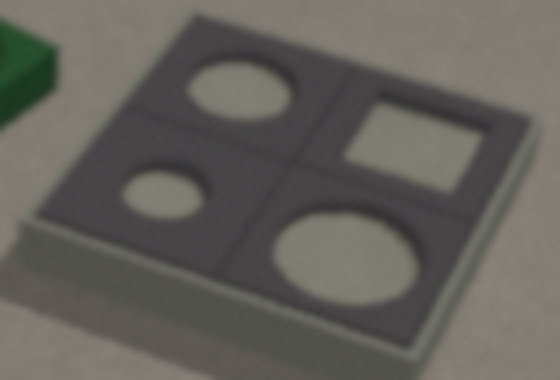

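Crop c1 confirms the choice: three pierced whorls, two plain discs and the pyramid. c2 gives the weight's corners and c3 the four nests in the grey foam. Next I triangulate.

```bash
python3 - <<'E'
from vis import *
ims={n:cv2.imread(f"pics/{n}0.png")[:,:,::-1].copy() for n in CAL}
P={"small":((321.31,380.53),(405.66,183.37)),"medium":((279.37,438.36),(447.84,187.5)),"large":((211.86,401.09),(448.53,233.81)),
"discS":((301.6,301.79),(358.19,224.16)),"discL":((264.2,351.91),(404.32,225.6))}
for k,(s,t) in P.items(): p,e=tri(s,t); print(k,p.round(4),round(e,4))
S=lambda *c:[(c[0]+.5)/5-.5+330,(c[1]+.5)/5-.5+285]
T=lambda *c:[(c[0]+.5)/9.375-.5+345,(c[1]+.5)/9.375-.5+158]
for nm,s,t in (("base -x-y",S(65,297),T(630,262)),("base +x+y",S(248,213),T(422,98)),("top +x-y",S(197,210),T(605,68)),("top -x-y",S(103,190),T(625,195))):
    p,e=tri(s,t); print(nm,p.round(4),round(e,4))
B=onplane("scene",[S(65,297),S(208,340),S(248,213)],.003); B2=onplane("top",[T(450,280),T(630,262),T(422,98)],.003)
tp=onplane("scene",[S(103,190),S(197,210),S(230,128),S(130,98)],.061)
ang=lambda v:round(np.degrees(np.arctan2(v[1],v[0])),1)
print("base scene ctr",((B[0]+B[2])/2).round(4),ang(B[1]-B[0]),ang(B[2]-B[1])-90,"base top ctr",((B2[1]+B2[2])/2).round(4),ang(B2[0]-B2[1])-90,ang(B2[2]-B2[0]))
print("topface ctr",tp.mean(0).round(4),ang(tp[1]-tp[0]),ang(tp[2]-tp[3]) , ang(tp[2]-tp[1])-90)
# tray: foam corners and recess floors
C={}
for n,roi in (("top",(180,150,98,100)),("scene",(325,150,150,105))):
    x,y,w,h=roi; g=ims[n][y:y+h,x:x+w]; gray=cv2.GaussianBlur(cv2.cvtColor(g,cv2.COLOR_RGB2GRAY),(3,3),0)
    hsv=cv2.cvtColor(g,cv2.COLOR_RGB2HSV)
    th,m=cv2.threshold(gray,0,255,cv2.THRESH_BINARY_INV+cv2.THRESH_OTSU)
    # foam is bluish-grey: blue not below red
    m=((m>0)&(g[...,2].astype(int)>=g[...,0].astype(int)-2)).astype(np.uint8)*255
    m=cv2.morphologyEx(m,cv2.MORPH_OPEN,np.ones((3,3)))
    cs,hier=cv2.findContours(m,cv2.RETR_CCOMP,cv2.CHAIN_APPROX_NONE)
    i=max(range(len(cs)),key=lambda i:cv2.contourArea(cs[i]))
    hull=cv2.convexHull(cs[i]); q=cv2.approxPolyDP(hull,6,True).reshape(-1,2)+[x,y]
    holes=[]
    for j in range(len(cs)):
        if hier[0][j][3]==i and cv2.contourArea(cs[j])>60:
            M=cv2.moments(cs[j]); holes.append((M["m10"]/M["m00"]+x,M["m01"]/M["m00"]+y,M["m00"]))
    print(n,th,"corners",q.tolist(),"holes",np.round(holes,1).tolist()); C[n]=(q,holes)
    cv2.imwrite(f"pics/m_{n}.png",m)
for h in C["top"][1]: print(np.round(h,1),onplane("top",[h[:2]],.0245).round(4))
E
```

```text
small [ 0.6009 -0.2125  0.0132] 0.0002
medium [ 0.5947 -0.3099  0.0146] 0.0002
large [ 0.4887 -0.3121  0.0154] 0.0001
discS [ 0.5052 -0.1063  0.0096] 0.0002
discL [ 0.5049 -0.2113  0.0099] 0.0001
base -x-y [ 0.6021 -0.1998  0.0881] 0.0419
base +x+y [ 0.6353 -0.1541  0.0901] 0.0359
top +x-y [ 0.6339 -0.1866  0.1321] 0.0348
top -x-y [ 0.6086 -0.1907  0.1281] 0.0389
base scene ctr [ 0.6141 -0.1138] 9.0 10.200000000000003 base top ctr [ 0.6178 -0.2028] 7.599999999999994 9.5
topface ctr [ 0.6158 -0.119 ] 13.9 7.7 7.200000000000003Traceback (most recent call last):
  File "<stdin>", line 25, in <module>
ValueError: max() iterable argument is empty
```

Whorl heights agree with the text. I forgot the hstack offset for the weight's crop, so I'm fixing that, and simplifying the foam mask.

```bash
python3 - <<'E'
from vis import *
ims={n:cv2.imread(f"pics/{n}0.png")[:,:,::-1].copy() for n in CAL}
S=lambda *c:[(c[0]+.5)/5-.5+330,(c[1]+.5)/5-.5+285]
T=lambda *c:[(c[0]-350+.5)/9.375-.5+345,(c[1]+.5)/9.375-.5+158]
for nm,s,t in (("base -x-y",S(65,297),T(630,262)),("base +x+y",S(248,213),T(422,98)),("top +x-y",S(197,210),T(605,68)),("top -x-y",S(103,190),T(625,195))):
    p,e=tri(s,t); print(nm,p.round(4),round(e,4))
B=onplane("scene",[S(65,297),S(208,340),S(248,213)],.003); B2=onplane("top",[T(450,280),T(630,262),T(422,98)],.003)
ang=lambda v:round(np.degrees(np.arctan2(v[1],v[0])),1)
print("base scene ctr",((B[0]+B[2])/2).round(4),"base top ctr",((B2[1]+B2[2])/2).round(4),ang(B2[0]-B2[1])-90,ang(B2[2]-B2[0]))
C={}
for n,roi,seed in (("top",(180,150,98,100),(228,210)),("scene",(325,150,150,105),(395,190))):
    x,y,w,h=roi; g=ims[n][y:y+h,x:x+w]; gray=cv2.cvtColor(g,cv2.COLOR_RGB2GRAY)
    foam=int(np.median(gray[40:60,40:60])) if n=="top" else int(gray[195-150-2,395-325])
    th,m=cv2.threshold(gray,0,255,cv2.THRESH_BINARY_INV+cv2.THRESH_OTSU)
    cs,hier=cv2.findContours(m,cv2.RETR_CCOMP,cv2.CHAIN_APPROX_NONE)
    i=max(range(len(cs)),key=lambda i:cv2.contourArea(cs[i]) if hier[0][i][3]<0 else 0)
    q=cv2.approxPolyDP(cv2.convexHull(cs[i]),5,True).reshape(-1,2)+[x,y]
    holes=[]
    for j in range(len(cs)):
        if hier[0][j][3]==i and cv2.contourArea(cs[j])>60:
            M=cv2.moments(cs[j]); holes.append((M["m10"]/M["m00"]+x,M["m01"]/M["m00"]+y,M["m00"]))
    print(n,th,foam,"corners",q.tolist(),"holes",np.round(holes,1).tolist()); C[n]=holes
    cv2.imwrite(f"pics/m_{n}.png",cv2.resize(m,None,fx=4,fy=4))
for h in C["top"]: print(np.round(h,1),onplane("top",[h[:2]],.0245).round(4))
# foam cross and corners by eye from c3 (scale 4) vs. top
c3=lambda *c:[(c[0]+.5)/4-.5+330,(c[1]+.5)/4-.5+155]
a=cv2.resize(ims["top"][150:250,178:278],(600,600),interpolation=cv2.INTER_CUBIC); cv2.imwrite("pics/c4.png",a[:,:,::-1])
E
```

```text
base -x-y [ 0.596  -0.1418  0.0044] 0.0018
base +x+y [ 0.6331 -0.0905  0.0081] 0.0005
top +x-y [ 0.6311 -0.1287  0.0574] 0.0011
top -x-y [ 0.6031 -0.1336  0.054 ] 0.0013
base scene ctr [ 0.6141 -0.1138] base top ctr [ 0.6149 -0.1166] 7.5 9.8
top 98.0 76 corners [[187, 157], [269, 159], [266, 241], [184, 239]] holes [[246.7, 220.0, 234.0], [205.5, 219.0, 432.5], [207.1, 178.2, 637.0], [248.2, 179.0, 680.5]]
scene 98.0 64 corners [[378, 159], [462, 184], [431, 254], [394, 253], [326, 227]] holes [[415.8, 219.5, 639.5], [370.1, 203.6, 180.5], [433.1, 191.6, 480.5], [389.4, 177.6, 290.0]]
[246.7 220.  234. ] [[0.5066 0.1431]]
[205.5 219.  432.5] [[0.5065 0.2353]]
[207.1 178.2 637. ] [[0.5983 0.2357]]
[248.2 179.  680.5] [[0.5986 0.143 ]]
```

View pics/c4.png

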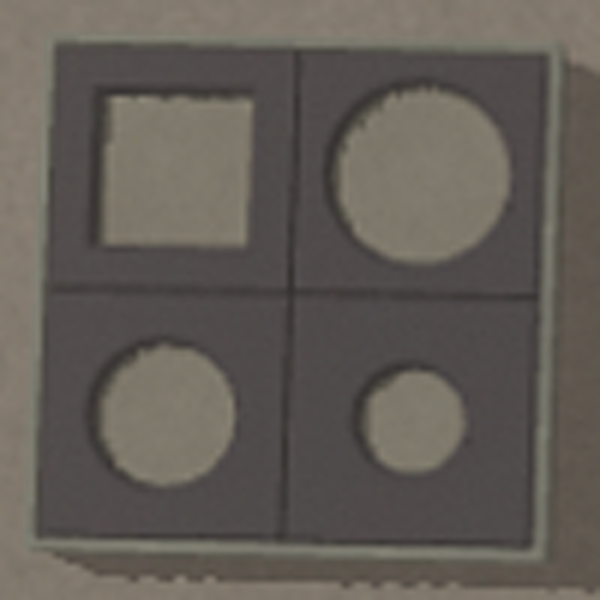

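c4: the foam's corners are at crop (55,42), (548,52), (535,548) and (37,537), with the cross at (293,294). The recess walls and shadows shift the white blobs about 0.6 px, so I'll use the foam grid instead. Now the first grasp, the weight.

```bash
cat > rob.py <<'E'
from vis import *
from bench import manip, effector
c3=lambda *c:[(c[0]+.5)/4-.5+330,(c[1]+.5)/4-.5+155]
c4=lambda *c:[(c[0]+.5)/6-.5+178,(c[1]+.5)/6-.5+150]
PTS=np.array([tri(c3(*s),c4(*t))[0] for s,t in (((292,160),(293,294)),((195,18),(55,42)),((535,120),(548,52)),((412,345),(535,548)),((40,218),(37,537)))])
order=[1,2,3,4]  # pairing below is fixed by geometry, see NEST
def quat(th):  # tool down, closing axis at th (deg) in the world
    f=np.radians(th+90)/2; return np.array([np.cos(f),np.sin(f),0,0])
def at(p,z): return np.array([p[0],p[1],z])
def say(*a): print(round(manip.current_clock(),1),*a,"tcp",np.round(manip.current_tool_pos(),4),"gap",round(manip.current_finger_gap(),4),"F",np.round(manip.current_force(),2))
def pick(p,z,th,f=20,up=.14):
    manip.move_pose(at(p,up),quat(th)); manip.servo_line(at(p,z),vel=.12); say("down")
    effector.close(f_grip=f); say("closed")
    manip.servo_line(at(p,z+.01),vel=.04); say("held",round(manip.current_gripper_force(),1))
    manip.servo_line(at(p,up),vel=.15)
def place(p,z,th,up=.14):
    manip.move_pose(at(p,up),quat(th)); manip.servo_line(at(p,z+.006),vel=.12)
    manip.sleep(.2); f0=manip.current_force()[2]; say("above")
    for dz in np.arange(.004,-.0041,-.001):
        manip.servo_line(at(p,z+dz),vel=.02); manip.sleep(.1)
        df=manip.current_force()[2]-f0
        if abs(df)>2: break
    say("contact dz",round(dz,4),"df",round(df,2))
    effector.open_jaws(); manip.sleep(.2); manip.servo_line(at(p,up),vel=.15); say("clear")
E
python3 - <<'E'
from rob import *
print(PTS.round(4))
q=onplane("top",[c4(55,42),c4(548,52),c4(535,548),c4(37,537),c4(293,294)],.028); print(q.round(4))
ex=(q[0]-q[3])+(q[1]-q[2]); print("size",np.linalg.norm(q[0]-q[1]),"yaw",np.degrees(np.arctan2(ex[1],ex[0])))
pick((.6147,-.1162),.023,99)
say("lifted")
cv2.imwrite("pics/held1.png",viewer.get_image("scene")[:,:,::-1])
E
```

```text
[[ 0.5526  0.1886  0.0345]
 [ 0.5611  0.208   0.136 ]
 [ 0.6461  0.0958  0.155 ]
 [ 0.5498  0.1244 -0.0196]
 [ 0.4247  0.2868 -0.1137]]
[[0.6459 0.2834]
 [0.646  0.098 ]
 [0.4612 0.0967]
 [0.4603 0.2816]
 [0.5529 0.1895]]
size 0.18539248738899164 yaw 0.4898892169406928
4.3 down tcp [ 0.6155 -0.1164  0.0238] gap 0.0919 F [ 0.15 -0.35 -0.48]
5.2 closed tcp [ 0.6147 -0.1162  0.0229] gap 0.0398 F [ 0.42  0.31 -0.36]
5.6 held 19.7 tcp [ 0.6151 -0.1163  0.0335] gap 0.0395 F [ 0.07 -0.33 -1.61]
6.5 lifted tcp [ 0.6139 -0.116   0.139 ] gap 0.0395 F [-0.43  0.74 -0.91]
```

```bash
sed -i 's/((195,18),(55,42)),((535,120),(548,52)),((412,345),(535,548)),((40,218),(37,537))/((195,18),(37,537)),((535,120),(55,42)),((412,345),(548,52)),((40,218),(535,548))/; /^order/d' rob.py
python3 - <<'E'
from rob import *
print(PTS.round(4),PTS.mean(0).round(4))
E
```

```text
[[0.5526 0.1886 0.0345]
 [0.4605 0.2816 0.0286]
 [0.6458 0.2831 0.0294]
 [0.6454 0.0978 0.0337]
 [0.4629 0.0976 0.0299]] [0.5534 0.1898 0.0312]
```

View pics/held1.png

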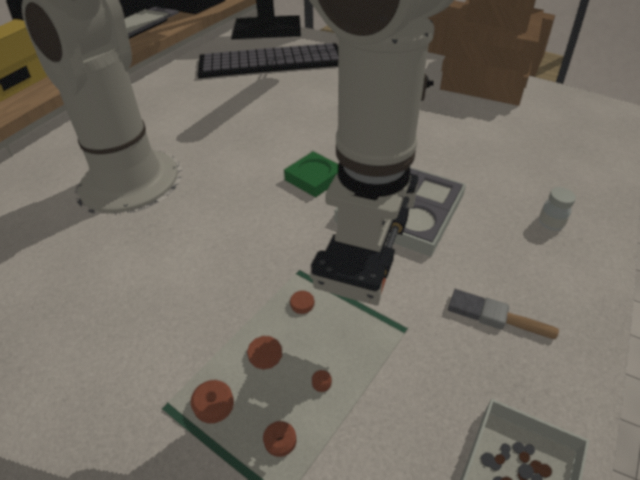

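The scene view shows the gripper above the mat at (350,265) holding the weight, with everything else undisturbed. The foam top measures about 31 mm, so the floor is at about 22–24 mm. I'll place by touch.

```bash
cat >> rob.py <<'E'
C0=np.array([.5532,.1895]); EX=np.array([1,.0085]); EY=np.array([-.0085,1])
NEST={"square":C0+.046*(EX+EY),"large":C0+.046*(EX-EY),"medium":C0+.046*(EY-EX),"small":-.046*(EX+EY)+C0}
FLOOR=.0225
E
python3 - <<'E'
from rob import *
place(NEST["square"],FLOOR+.020,90.5)
cv2.imwrite("pics/w1.png",viewer.get_image("scene")[:,:,::-1])
manip.move_pose(at((.489,-.312),.16),quat(45)); say("next")
t=viewer.get_image("top"); cv2.imwrite("pics/t1.png",t[:,:,::-1])
a=cv2.resize(t[150:250,178:278],(400,400),interpolation=cv2.INTER_CUBIC)
s=cv2.resize(viewer.get_image("scene")[140:250,330:470],(400,314),interpolation=cv2.INTER_CUBIC)
cv2.imwrite("pics/c5.png",np.hstack([a,cv2.copyMakeBorder(s,0,86,0,0,0)])[:,:,::-1])
E
```

```text
9.0 above tcp [0.5995 0.2362 0.0496] gap 0.0397 F [ 0.12 -0.26 -1.98]
10.0 contact dz 0.002 df 5.38 tcp [0.599  0.236  0.0449] gap 0.0397 F [-1.71 -0.42  3.4 ]
12.0 clear tcp [0.5981 0.2356 0.1392] gap 0.0917 F [-0.51  0.13 -0.89]
14.0 next tcp [ 0.4902 -0.3103  0.1598] gap 0.0918 F [ 0.01 -0.02  0.67]
```

View pics/c5.png

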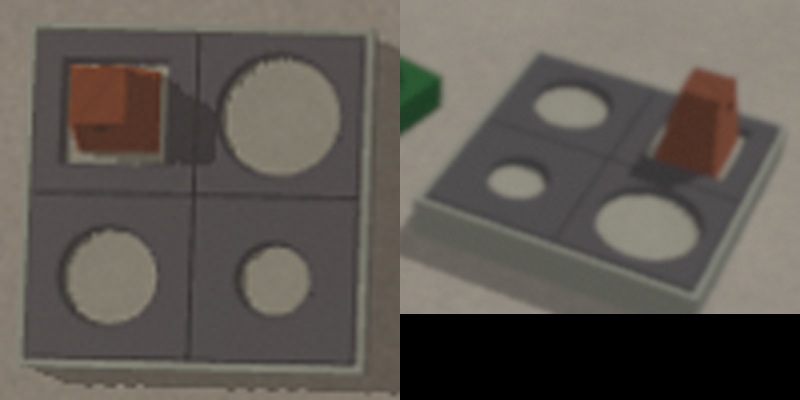

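The weight sits flat in the square nest in both views (top crop (115,110), scene crop (700,125)). By touch the floor is at about 24 mm. Next the whorls, with jaws on the diagonal to clear the neighbours.

```bash
sed -i 's/^FLOOR.*/FLOOR=.024/' rob.py
python3 - <<'E'
from rob import *
W={"large":((.4887,-.3121),.056),"medium":((.5947,-.3099),.042),"small":((.6009,-.2125),.028)}
for k,(p,d) in W.items():
    pick(p,.0125,45,f=20); g=manip.current_finger_gap(); say("lifted",k)
    if abs(g-d)>.003: print("bad gap"); break
    place(NEST[k],FLOOR+.0095,45)
manip.move_pose(at((.45,-.25),.2),quat(45)); say("end")
t=viewer.get_image("top"); cv2.imwrite("pics/t2.png",t[:,:,::-1])
a=cv2.resize(t[150:250,178:278],(400,400),interpolation=cv2.INTER_CUBIC)
s=cv2.resize(viewer.get_image("scene")[140:250,330:470],(400,314),interpolation=cv2.INTER_CUBIC)
cv2.imwrite("pics/c6.png",np.hstack([a,cv2.copyMakeBorder(s,0,86,0,0,0)])[:,:,::-1])
E
```

```text
15.6 down tcp [ 0.4893 -0.3126  0.0133] gap 0.0917 F [0.17 0.69 0.62]
16.3 closed tcp [ 0.4888 -0.312   0.0126] gap 0.0551 F [-0.18 -0.01  2.19]
16.7 held 20.0 tcp [ 0.4889 -0.3122  0.0228] gap 0.0549 F [ 0.53  0.73 -1.51]
17.6 lifted large tcp [ 0.4881 -0.3115  0.1391] gap 0.0551 F [ 0.22  0.01 -1.43]
20.5 above tcp [0.6003 0.1441 0.0404] gap 0.0552 F [ 1.43  0.05 -1.21]
22.3 contact dz 0.0 df 8.57 tcp [0.5998 0.1439 0.0346] gap 0.0549 F [-2.12  0.11  7.35]
24.1 clear tcp [0.5989 0.1439 0.1392] gap 0.0917 F [-0.57  0.17  0.12]
27.0 down tcp [ 0.5954 -0.3104  0.0135] gap 0.0919 F [-0.45  0.02  0.07]
27.8 closed tcp [ 0.5947 -0.3098  0.0125] gap 0.041 F [-0.46  0.26  0.62]
28.2 held 20.0 tcp [ 0.595  -0.3101  0.023 ] gap 0.0412 F [ 0.36  0.48 -0.68]
29.2 lifted medium tcp [ 0.594  -0.3093  0.1389] gap 0.0413 F [ 0.38  0.09 -1.  ]
32.3 above tcp [0.5074 0.2355 0.0403] gap 0.0411 F [-0.39 -0.19 -0.19]
34.1 contact dz 0.0 df 8.13 tcp [0.5068 0.2351 0.0344] gap 0.041 F [-2.46 -1.77  7.94]
36.1 clear tcp [0.5061 0.235  0.1393] gap 0.092 F [ 0.25 -0.33 -0.03]
39.0 down tcp [ 0.6017 -0.2128  0.0134] gap 0.0918 F [-0.25 -0.11 -0.4 ]
40.0 closed tcp [ 0.6008 -0.2125  0.0125] gap 0.0267 F [-0.76  1.15 -0.44]
40.4 held 20.0 tcp [ 0.6013 -0.2126  0.0231] gap 0.0269 F [ 0.33 -0.18 -0.88]
41.4 lifted small tcp [ 0.6002 -0.212   0.139 ] gap 0.0269 F [-0.17  0.22  0.02]
43.9 above tcp [0.5082 0.1434 0.0403] gap 0.0268 F [-0.28 -0.44 -1.22]
45.7 contact dz 0.0 df 10.17 tcp [0.5076 0.1431 0.0343] gap 0.0269 F [-2.59 -1.05  8.94]
47.9 clear tcp [0.5069 0.1431 0.1394] gap 0.0919 F [-0.31 -0.53 -0.1 ]
49.4 end tcp [ 0.4506 -0.2486  0.1995] gap 0.0915 F [-0.24  0.43  0.27]
```

View pics/c6.png

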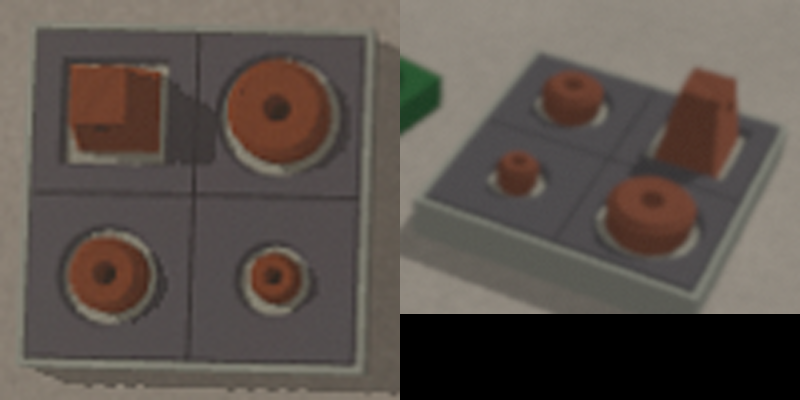

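All four pieces sit in their nests with white floor visible around them (top crop: (115,110), (277,110), (105,275), (275,277)). One numeric check of heights and discs before handing in.

```bash
python3 - <<'E'
from rob import *
manip.move_pose(at((.35,.35),.25),quat(77)) 
m={n:red(viewer.get_image(n)) for n in CAL}
g={}
for n,rois in (("top",((185,155,85,85),(335,155,135,100))),("scene",((345,155,115,80),(160,265,250,200)))):
    g[n]=[]
    for x,y,w,h in rois:
        k=np.zeros_like(m[n]); k[y:y+h,x:x+w]=m[n][y:y+h,x:x+w]; g[n]+= [b[0] for b in blobs(k,40)]
for t in g["top"]:
    c=[(tri(s,t),s) for s in g["scene"]]
    (p,e),s=min(c,key=lambda c:c[0][1]+ (1 if not 0<c[0][0][2]<.07 else 0)); print(t,s,p.round(4),round(e,4))
print({k:v.round(4) for k,v in NEST.items()})
E
```

```text
[247.17 177.44] [417.01 214.75] [0.5994 0.1435 0.0386] 0.0003
[206.4  176.71] [435.34 183.21] [0.5991 0.2326 0.0494] 0.0042
[204.81 218.32] [389.82 173.88] [0.5068 0.2339 0.0377] 0.0
[246.36 219.19] [370.67 200.24] [0.5074 0.1422 0.0366] 0.0001
[404.36 225.62] [264.22 351.87] [ 0.5048 -0.2113  0.01  ] 0.0
[358.16 224.14] [301.6  301.74] [ 0.5052 -0.1063  0.0097] 0.0002
{'square': array([0.5988, 0.2359]), 'large': array([0.5996, 0.1439]), 'medium': array([0.5068, 0.2351]), 'small': array([0.5076, 0.1431])}
```

```bash
python3 -c "
from bench import manip
print(manip.current_clock(), manip.hand_in())"
```

```text
the job is handed in; nothing more can be done
51.7417 None
```

I packed all three whorls and the loom weight upright on the floors of their own nests, left both discs where they were, and handed the job in at about 52 s; the hand-in call returned no verdict.

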